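# Tip dowels from a craft tray into a V-trough

### The job

Pick up the plywood tray that holds the two dowels, carry it over the V-shaped aluminium trough and tip it there so that both dowels drop in and lie in line, one behind the other, along the fold. Then stand the empty tray back on the table, right way up.

Things in the scene. Friction and masses are not known exactly. Their poses are not given: they have to be found in the camera images.
- tray: plywood tray, 150 (x) by 77 (y) mm, 220 g, holding both dowels (the 85 mm empty one is not it). Origin on underside, z up. Grip tab on its back plate: centred at x 0, y -36, 12 thick in y, 60 wide, z 45 to 91; pinch with fingertips above z 40. Floor rises 12 deg from the back to the open lip at y +35, z 22 (5 thick); tipped lip-down 35 deg, dowels roll out over the lip. Foot rail below, y 9 to 19
- dowel_a: plain dark walnut dowel, 20 mm diameter, 60 mm long, 15 g, rolls freely; starts in the -x half of the tray (a rib parts the halves), lying along the tray's x against the back plate, its top 31 mm above the tray's underside. Origin at its centre, x along its length
- dowel_b: plain dark walnut dowel, 20 mm diameter, 60 mm long, 15 g, rolls freely; starts in the +x half of the tray (a rib parts the halves), lying along the tray's x against the back plate, its top 31 mm above the tray's underside. Origin at its centre, x along its length
- trough: fixed V-trough: aluminium angle, 90 deg, open upwards, between wooden end plates (88 wide, 72 mm high); the flat-bottomed channel nearby is not it. Origin on the table under its middle, x along the fold, z up. Fold at z 30, 200 mm long between the end plates; rims at y -39 and +39, z 69. A dowel in the fold has its centre at z 44 mm. Roughly points away from the robot
There are look-alikes about, which are no part of the job. Leave any green or pink look-alike of the tray alone.

How it is judged:
By the outcome, as a careful person would: the job done as asked, in the order asked, and still so for the second after the job is handed in, with the robot touching nothing.
It also fails if it takes over 48 s, if anything falls off the work surface, if the arm or the gripper's body presses on something with over 40 N, if the wrist force passes 120 N, or if a joint passes its speed limit or range.

### The arm

A 7-joint arm with a two-finger parallel gripper is mounted at the origin on the work surface. World frame = base frame: x ahead of the robot, y to its left, z up, the work surface at z = 0. Lengths are in mm, angles in degrees, forces in N, time in s.
With the tool pointing down it reaches from about 400 to 850 mm from the base axis. Payload 6.9 kg.
Tool frame: the origin (TCP) lies at the very end of the fingers, on their centre line; the grasp point (between the pads) lies 19 mm behind it; z points along the fingers, y is the line along which they close (so a half turn about z gives the same grasp; the last joint's range is limited). The gripper opens to 85 mm and grips with 20 to 120 N. Pads are 22 mm wide; open, the fingers measure 114 mm over their backs; the gripper's body (76 mm by 85 mm) begins 54 mm behind the grasp point. The pads swing forward as they close: fully open they stand 13 mm farther back than shut.
Start: joints at [75.258, 29.078, -13.613, 85.955, 7.202, 65.827, -8.869], TCP at [221.779, -584.316, 231.275] pointing down, gripper open.
Joint ranges: [-176.47, 176.47], [-13.61, 117.27], [-81.72, 77.17], [0.22, 143.17], [-87.28, 267.28], [10, 112.55], [-165.47, 165.47]. Speed limits (degrees/s): [136.94, 136.94, 180, 180, 180, 180, 180].

### API

Orientations are given as [roll, pitch, yaw] about the fixed x, y, z axes, in that order (R = Rz(yaw) Ry(pitch) Rx(roll)).
In Python, from workcell import read_state, camera, camera_info, job_done, boxes_of, silhouettes gives the robot as it stands. The module is installed in compiled form; this text tells all that it offers.
- The arm moves only by the tool send_rows, never from a script. Its argument "targets" is a list of rows, each an object of numbers: "x", "y", "z": the shift along the world's x, y, z in mm; "twist": the turn about the world's z in degrees. A call has 1 to 20 rows; each row is the pose to reach, as a shift and turn from the pose commanded when the call began; what a row does not reach only later rows make up. A row lasts 1/10 s, in which the tool goes at most 50 mm and 8.59 degrees, less where a joint would pass 70% of its speed; a pose out of reach is approached as far as the arm can. A call with a gripper value outside its range is refused whole. "hand" is the opening, from -1 (shut) to 1 (fully open), set as the call begins (left out, the last holds). The fingers move at their own pace and stop on an object; "newtons" is the grip in N (left out, the last holds). Time passes only in rows, so rows that repeat a pose let the fingers close. It gives the time, the measured TCP pose, the force, the opening and the grip force at its end, in the units of the state.
- read_state(): the state, without advancing time (a new reading comes with each control period).
- camera(name): name is "scene" or "top" or "wrist"; returns the picture (400x640x3 uint8, blue, green, red); there is no depth.
- camera_info(name): a dict with "mtx" (3x3 intrinsics, pixels), "xyz" and "rotation" of the camera in the world. Camera axes: x right, y down, z forward; pixel columns grow to the right and rows downward; lengths in mm; the calibration is good to about 2 mm. A picture is of the moment at which its call begins: read the wrist's pose just before it. camera_info takes no time and is no camera call; for the wrist camera it gives the pose at the moment of the call.
- job_done(): hands the job in; it is judged then, once.
Trained networks look in the newest picture that a camera, given by its name, has taken for a name from the list of things; names that differ only in an ending like _2 or _b are one class to them, and where a whole thing is asked for, a point or a joint stands for the part that bears it (a point fixed in the world has none). Each returns a list of dicts, best first, with "p" (0 to 1); they miss things now and then, are a little off and sometimes report something else, mostly with a low value. They report only what shows in the picture. A call takes as long as a camera call. They do not tell look-alikes from the thing itself.
- boxes_of(name, camera): "at" ([x, y, z] in mm, in world coordinates, good to about 4 mm: the middle of the surface that is visible of it).
- silhouettes(name, camera): "region" (400x640 bool, what is visible of it).
The state is a dict: "t": time; "q": joint angles; "qvel": joint speeds; "joint_efforts": joint torques, N m; "tcp_pos": TCP position; "eef_rot": TCP orientation; "wrist_force": force on the tool from outside, world axes, zero at the start; "ft_torque": the same for the moment, N m; "opening": opening from 0.0 (shut) to 1.0 (fully open); "grasp_force": force on a finger pad.
Only numpy, scipy, OpenCV 4.12 (cv2) and the standard library are available. Lean on these libraries where they do the work, as an engineer would, in place of code of your own. Each camera call takes 0.05 s, during which the arm holds its last target. There are 200 camera calls.

## Working session

There is one attempt and no reset: what is moved stays moved. The work goes in short steps, Python scripts to look and compute and a tool call to move; the robot and the scene stay as the last step left them, time stands still between calls to the robot, and variables do not carry over. Pictures are saved under pics/ and viewed, at most 10 in all, crops included, and the job is handed in when it is done.

Besides the shell and the picture viewer there is one more tool, called as name([rows], argument=value, ...), one row to a line, values as JSON. send_rows: Moves the arm, as the interface text tells. Its arguments: {"type":"object","properties":{"targets":{"type":"array","items":{"type":"object","properties":{"x":{"type":"number"},"y":{"type":"number"},"z":{"type":"number"},"twist":{"type":"number"}}}},"hand":{"type":"number"},"newtons":{"type":"number"}},"required":["targets"]}

```bash
mkdir -p pics; cat > h.py <<'E'
import numpy as np, cv2
from workcell import *
def snap(c,tag):
    im=camera(c); cv2.imwrite(f'pics/{tag}.png',im); return im
def ray(c,u,v,z,info=None):
    i=info or camera_info(c); K=np.array(i['mtx']);R=np.array(i['rotation']);o=np.array(i['xyz'])
    if R.shape!=(3,3):
        from scipy.spatial.transform import Rotation as Q; R=Q.from_euler('xyz',R,degrees=True).as_matrix()
    d=R@np.linalg.inv(K)@[u,v,1]; return o+d*(z-o[2])/d[2]
E
python3 - <<'E'
from h import *
s=read_state(); print(s['tcp_pos'],s['eef_rot'],s['opening'],s['t'])
print(camera_info('top'))
print(camera_info('scene'))
a=snap('top','top0'); 
for n in ['tray','dowel_a','trough']:
    for b in boxes_of(n,'top'): print(n,np.round(b['at']),round(b['p'],2))
b=snap('scene','scene0')
for n in ['tray','dowel_a','trough']:
    for q in boxes_of(n,'scene'): print(n,np.round(q['at']),round(q['p'],2))
E
```

```text
[ 221.533684   -583.86387191  230.42471426] [-1.79895875e+02  3.30311141e-03  2.07867362e+01] 1.0042215587557575 0.0
{'mtx': array([[494.87184842,   0.        , 326.81136504],
       [  0.        , 494.87184842, 196.62703923],
       [  0.        ,   0.        ,   1.        ]]), 'xyz': array([ 361.70554305, -173.66615861, 1247.4016592 ]), 'rotation': array([-176.17025951,    0.75490664,  -90.60295963])}
{'mtx': array([[378.14748826,   0.        , 318.51525545],
       [  0.        , 378.14748826, 206.11963373],
       [  0.        ,   0.        ,   1.        ]]), 'xyz': array([1059.68235446,  389.12804573,  571.49501618]), 'rotation': array([-123.0689668 ,    0.17588765,  131.17596924])}
tray [ 316. -569.   25.] 0.85
tray [ 430. -116.   18.] 0.81
tray [274. 250.  19.] 0.65
tray [ 243. -245.   18.] 0.6
dowel_a [ 396. -125.   28.] 0.73
dowel_a [ 466. -143.   31.] 0.6
trough [540. 276.  53.] 0.88
tray [ 258. -245.   21.] 0.97
tray [ 302. -563.   29.] 0.9
tray [ 430. -133.   28.] 0.67
tray [292. 240.  17.] 0.55
dowel_a [ 396. -124.   29.] 0.62
dowel_a [ 462. -143.   27.] 0.58
trough [563. 266.  49.] 0.92
```

View pics/top0.png

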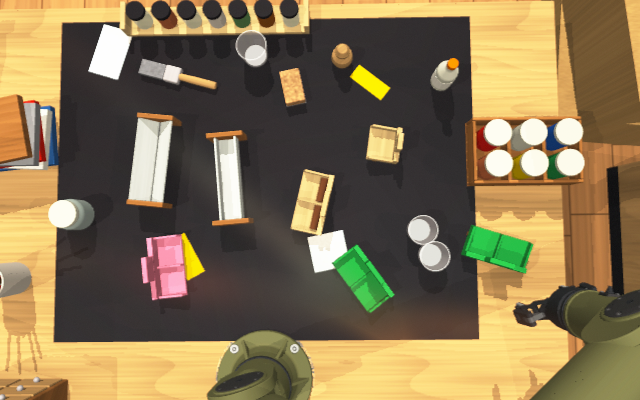

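View pics/scene0.png

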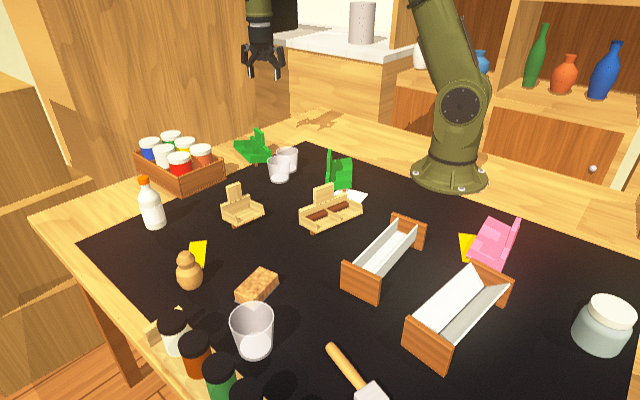

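```bash
python3 - <<'E'
from h import *
a=cv2.imread('pics/top0.png')
c=[cv2.resize(a[y:y+110,x:x+72],None,fx=5,fy=5,interpolation=cv2.INTER_CUBIC) for x,y in((280,155),(120,105))]
cv2.imwrite('pics/crop0.png',np.hstack(c))
E
```

```text
(no output)
```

View pics/crop0.png

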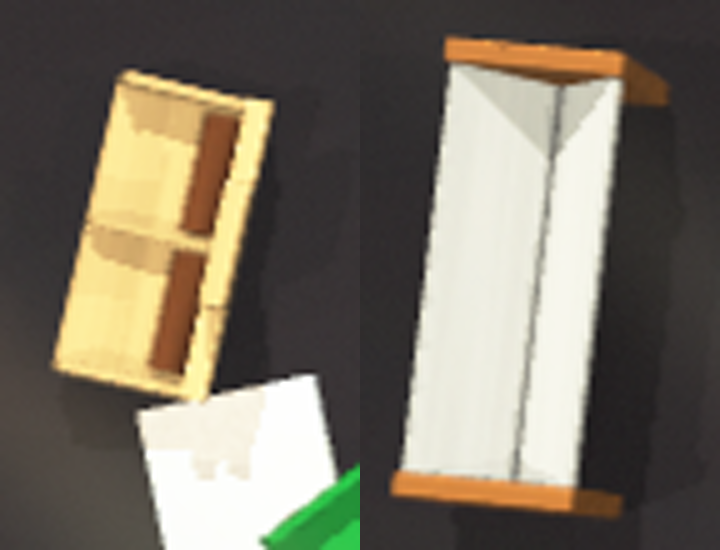

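```bash
python3 - <<'E'
from h import *
f=lambda u,v,z:np.round(ray('top',u,v,z)[:2],1)
A,B=f(304,169.4,22),f(291,229,22); print('lip',A,B,np.hypot(*(A-B)),np.degrees(np.arctan2(*(A-B)[::-1])))
for z in(30,40,45):
  C,D=f(334.4,175,z),f(321,235.4,z); print('back',z,C,D,np.hypot(*(C-D)),np.degrees(np.arctan2(*(C-D)[::-1])))
# tab ends estimated (251,183),(215,310) crop
print('tab',f(280+256/5,155+180/5,91),f(280+218/5,155+306/5,91))
for n,p,q,z in(('fold',(160.4,122),(151,201),30),('L',(138,117.4),(128.4,200),69),('R',(172.4,120.6),(163.6,202.4),69)):
  A,B=f(*p,z),f(*q,z); print(n,A,B,(A+B)/2,np.hypot(*(A-B)),np.degrees(np.arctan2(*(A-B)[::-1])))
E
```

```text
lip [ 512.6 -102.2] [364.7 -69. ] 151.58050666230145 -12.651803826865264
back 30 [ 496.7 -177.8] [ 348.2 -143.2] 152.47757212127954 -13.115725519725935
back 40 [ 495.6 -177.8] [ 348.3 -143.5] 151.24080137317443 -13.108197334013377
back 45 [ 495.1 -177.8] [ 348.4 -143.6] 150.63376115599058 -13.122909858996273
tab [ 452.4 -169.7] [ 393.5 -151.3]
fold [635.3 255.9] [437.5 276.9] [536.4 266.4] 198.91163867406044 -6.060267890646939
L [638.5 296.9] [438.1 317. ] [538.3  306.95] 201.40548651911146 -5.727577212743431
R [629.5 213. ] [431.4 232.1] [530.45 222.55] 199.018642342872 -5.507204144035546
```

send_rows([
  {"x": 8, "y": 17, "z": 0, "twist": 2},
  {"x": 24, "y": 51, "z": 0, "twist": 6},
  {"x": 42, "y": 90, "z": 0, "twist": 12},
  {"x": 61, "y": 130, "z": 0, "twist": 18},
  {"x": 80, "y": 170, "z": 0, "twist": 24},
  {"x": 98, "y": 210, "z": 0, "twist": 30},
  {"x": 117, "y": 250, "z": 0, "twist": 36},
  {"x": 136, "y": 290, "z": 0, "twist": 42},
  {"x": 155, "y": 330, "z": -5, "twist": 47},
  {"x": 173, "y": 370, "z": -15, "twist": 52},
  {"x": 188, "y": 400, "z": -25, "twist": 55},
  {"x": 197, "y": 420, "z": -35, "twist": 56.3},
  {"x": 201, "y": 429, "z": -41, "twist": 56.3},
  {"x": 201, "y": 429, "z": -41, "twist": 56.3},
  {"x": 201, "y": 429, "z": -41, "twist": 56.3},
], hand=1, newtons=80)

```text
t: 1.9
tcp_pos: [422.7, -155.7, 190.4]
eef_rot: [-180.0, 0.0, 77.1]
wrist_force: [0.5, 0.1, -0.2]
opening: 0.995
grasp_force: 0.0
```

```bash
python3 - <<'E'
from h import *
s=read_state(); print(s['t'],np.round(s['tcp_pos'],1),np.round(s['eef_rot'],2),np.round(s['q']))
print(camera_info('wrist'))
snap('wrist','w1')
for n in ['tray','dowel_a']:
    for b in boxes_of(n,'wrist'): print(n,np.round(b['at']),round(b['p'],2))
R=camera_info('wrist')
from scipy.spatial.transform import Rotation as Q
def proj(P):
    p=np.array(R['mtx'])@(Q.from_euler('xyz',R['rotation'],degrees=True).as_matrix().T@(np.array(P)-R['xyz'])); return np.round(p[:2]/p[2])
y=np.radians(-12.9);c=np.array([[np.cos(y),-np.sin(y)],[np.sin(y),np.cos(y)]])
im=cv2.imread('pics/w1.png')
for p in [(-30,-30,91),(30,-30,91),(-30,-42,91),(30,-42,91),(-75,35,22),(75,35,22)]:
    q=proj([*(c@p[:2]+[431,-119.7]),p[2]]); print(p,q); cv2.circle(im,tuple(int(v) for v in q),4,(255,0,255),1)
cv2.imwrite('pics/w1m.png',im)
E
```

```text
1.9 [ 422.7 -155.7  190.4] [-1.7999e+02  2.0000e-02  7.7090e+01] [ 44.  18. -35. 114.  13.  51. -11.]
{'mtx': array([[326.61438779,   0.        , 321.65994289],
       [  0.        , 326.61438779, 202.517431  ],
       [  0.        ,   0.        ,   1.        ]]), 'xyz': array([437.4895172 , -92.70735705, 334.01247127]), 'rotation': array([ 1.65085041e+02,  6.25923477e-02, -1.29207228e+01])}
tray [ 428. -118.   24.] 0.81
tray [ 289. -211.   19.] 0.72
dowel_a [ 466. -145.   29.] 0.92
dowel_a [ 391. -124.   27.] 0.71
(-30, -30, 91) [282. 193.]
(30, -30, 91) [361. 193.]
(-30, -42, 91) [283. 208.]
(30, -42, 91) [360. 208.]
(-75, 35, 22) [240. 107.]
(75, 35, 22) [403. 106.]
```

View pics/w1m.png

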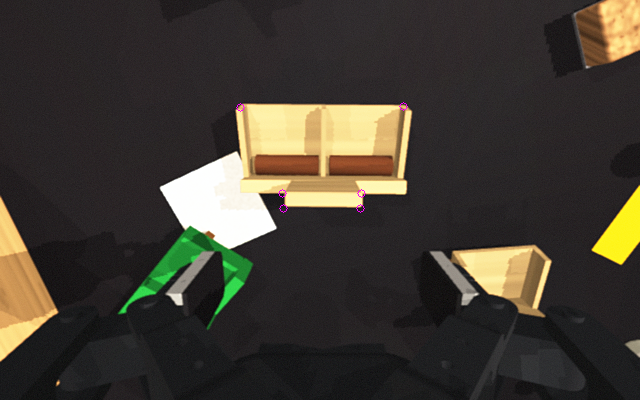

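send_rows([
  {"x": 1, "z": -20},
  {"x": 1, "z": -55},
  {"x": 1, "z": -90},
  {"x": 1, "z": -120},
  {"x": 1, "z": -138},
  {"x": 1, "z": -144},
  {"x": 1, "z": -144},
], hand=1)

```text
validation failed for argument at $.ta...
```

send_rows([
  {"z": 0},
  {"z": 0},
  {"z": 0},
  {"z": 0},
  {"z": 0},
  {"z": 0},
  {"z": 0},
  {"z": 0},
  {"z": 0},
  {"z": 0},
], hand=-1, newtons=100)

```text
validation failed for argument at $.ta...
```

send_rows([
  {"x": 1, "y": 0, "z": -20, "twist": 0},
  {"x": 1, "y": 0, "z": -55, "twist": 0},
  {"x": 1, "y": 0, "z": -90, "twist": 0},
  {"x": 1, "y": 0, "z": -120, "twist": 0},
  {"x": 1, "y": 0, "z": -138, "twist": 0},
  {"x": 1, "y": 0, "z": -144, "twist": 0},
  {"x": 1, "y": 0, "z": -144, "twist": 0},
], hand=1)

```text
t: 2.75
tcp_pos: [423.5, -155.7, 46.0]
eef_rot: [-179.9, 0.0, 77.0]
wrist_force: [-0.5, 0.2, 0.1]
opening: 1.0
grasp_force: 0.0
```

send_rows([
  {"x": 0, "y": 0, "z": 0, "twist": 0},
  {"x": 0, "y": 0, "z": 0, "twist": 0},
  {"x": 0, "y": 0, "z": 0, "twist": 0},
  {"x": 0, "y": 0, "z": 0, "twist": 0},
  {"x": 0, "y": 0, "z": 0, "twist": 0},
  {"x": 0, "y": 0, "z": 0, "twist": 0},
  {"x": 0, "y": 0, "z": 0, "twist": 0},
  {"x": 0, "y": 0, "z": 0, "twist": 0},
], hand=-1, newtons=100)

```text
t: 3.55
tcp_pos: [424.5, -155.8, 47.7]
eef_rot: [179.9, 0.1, 77.1]
wrist_force: [-0.9, -0.9, 7.6]
opening: 0.686
grasp_force: 106.2
```

send_rows([
  {"x": 0, "y": 0, "z": 3, "twist": 0},
  {"x": 0, "y": 0, "z": 8, "twist": 0},
  {"x": 0, "y": 0, "z": 13, "twist": 0},
  {"x": 0, "y": 0, "z": 15, "twist": 0},
  {"x": 0, "y": 0, "z": 15, "twist": 0},
])

```text
t: 4.05
tcp_pos: [424.0, -155.4, 61.7]
eef_rot: [180.0, 0.0, 77.1]
wrist_force: [-0.6, 0.4, -2.6]
opening: 0.688
grasp_force: 107.3
```

```bash
python3 - <<'E'
from h import *
a=snap('scene','s1')[150:270,240:420]; b=snap('wrist','w2')
cv2.imwrite('pics/s1c.png',np.vstack([cv2.resize(a,(600,400)),cv2.resize(b[60:240,200:440],(600,450))[:200]]))
E
```

```text
(no output)
```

View pics/s1c.png

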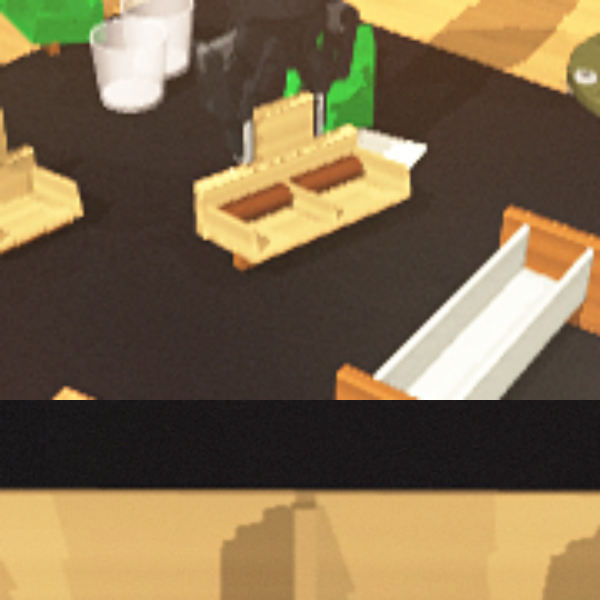

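send_rows([
  {"x": 0, "y": 0, "z": 10, "twist": 0},
  {"x": 2, "y": 5, "z": 28, "twist": 0},
  {"x": 5, "y": 16, "z": 48, "twist": 0},
  {"x": 11, "y": 36, "z": 68, "twist": 0.5},
  {"x": 19, "y": 61, "z": 82, "twist": 1},
  {"x": 28, "y": 89, "z": 90, "twist": 2},
  {"x": 38, "y": 118, "z": 92, "twist": 3},
  {"x": 47, "y": 147, "z": 92, "twist": 4},
  {"x": 56, "y": 176, "z": 92, "twist": 5},
  {"x": 65, "y": 205, "z": 92, "twist": 6},
  {"x": 74, "y": 233, "z": 92, "twist": 6.6},
  {"x": 83, "y": 260, "z": 92, "twist": 7},
  {"x": 90, "y": 282, "z": 92, "twist": 7.2},
  {"x": 95, "y": 299, "z": 92, "twist": 7.2},
  {"x": 99, "y": 310, "z": 92, "twist": 7.2},
  {"x": 101, "y": 316, "z": 92, "twist": 7.2},
  {"x": 101, "y": 317, "z": 92, "twist": 7.2},
  {"x": 101, "y": 317, "z": 92, "twist": 7.2},
  {"x": 101, "y": 317, "z": 92, "twist": 7.2},
])

```text
t: 6.05
tcp_pos: [524.6, 160.5, 153.2]
eef_rot: [-180.0, 0.0, 84.2]
wrist_force: [-0.5, -0.5, -2.2]
opening: 0.682
grasp_force: 107.6
```

```bash
python3 - <<'E'
from h import *
a=snap('scene','s2')[100:380,300:580]; b=snap('top','t2')[90:240,80:260]
cv2.imwrite('pics/s2c.png',np.hstack([cv2.resize(a,(420,420)),cv2.resize(b,(380,317)).repeat(1,0)[:317]]) if 0 else np.hstack([cv2.resize(a,(400,400)),cv2.resize(b,(400,400))]))
E
```

```text
(no output)
```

View pics/s2c.png

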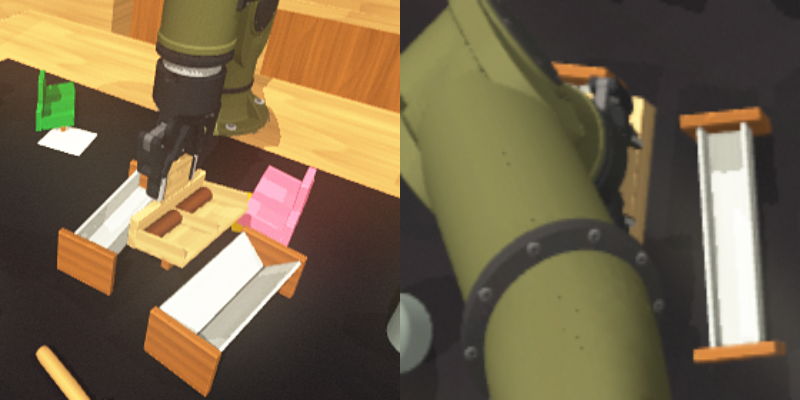

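send_rows([
  {"x": 0, "y": 0, "z": -6, "twist": 0},
  {"x": 0, "y": 0, "z": -18, "twist": 0},
  {"x": 0, "y": 0, "z": -31, "twist": 0},
  {"x": 0, "y": 0, "z": -42, "twist": 0},
  {"x": 0, "y": 0, "z": -47, "twist": 0},
  {"x": 0, "y": 0, "z": -48, "twist": 0},
  {"x": 0, "y": 0, "z": -48, "twist": 0},
])

```text
t: 6.85
tcp_pos: [524.8, 161.8, 105.1]
eef_rot: [-180.0, -0.0, 84.3]
wrist_force: [-0.5, -1.1, -1.8]
opening: 0.686
grasp_force: 107.6
```

send_rows([
  {"x": 0.2, "y": 2, "z": 0, "twist": 0},
  {"x": 0.5, "y": 5, "z": 0, "twist": 0},
  {"x": 0.8, "y": 8, "z": 0, "twist": 0},
  {"x": 1, "y": 10, "z": 0, "twist": 0},
  {"x": 1, "y": 10, "z": 0, "twist": 0},
])

```text
t: 7.35
tcp_pos: [525.8, 170.1, 105.4]
eef_rot: [-180.0, 0.2, 84.2]
wrist_force: [-0.3, -5.0, 0.4]
opening: 0.688
grasp_force: 108.0
```

send_rows([
  {"x": 0, "y": 0, "z": 0, "twist": 0},
  {"x": 0.3, "y": 3, "z": 2, "twist": 0},
  {"x": 0.7, "y": 7, "z": 5, "twist": 0},
  {"x": 1.1, "y": 11, "z": 7, "twist": 0},
  {"x": 1.5, "y": 15, "z": 9, "twist": 0},
  {"x": 1.9, "y": 19, "z": 12, "twist": 0},
  {"x": 2.3, "y": 23, "z": 14, "twist": 0},
  {"x": 2.7, "y": 27, "z": 15, "twist": 0},
  {"x": 3.1, "y": 31, "z": 17, "twist": 0},
  {"x": 3.1, "y": 31, "z": 17, "twist": 0},
], newtons=45)

```text
t: 8.35
tcp_pos: [528.1, 199.7, 121.7]
eef_rot: [-179.9, 0.3, 84.2]
wrist_force: [-1.2, -7.4, -1.0]
opening: 0.689
grasp_force: 107.1
```

```bash
python3 - <<'E'
from h import *
a=snap('scene','s3')[130:380,350:550]
cv2.imwrite('pics/s3c.png',cv2.resize(a,(480,600),interpolation=cv2.INTER_CUBIC))
E
```

```text
(no output)
```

View pics/s3c.png

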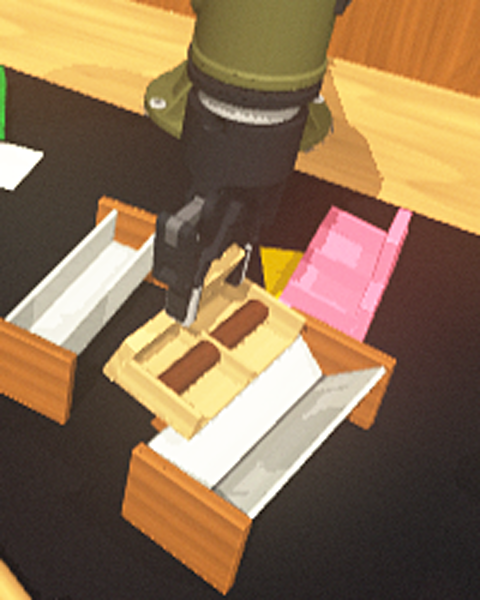

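send_rows([
  {"x": 0.4, "y": 4, "z": 2, "twist": 0},
  {"x": 0.8, "y": 8, "z": 3, "twist": 0},
  {"x": 1.2, "y": 12, "z": 4, "twist": 0},
  {"x": 1.6, "y": 16, "z": 5, "twist": 0},
  {"x": 2, "y": 20, "z": 5, "twist": 0},
  {"x": 2.4, "y": 24, "z": 5, "twist": 0},
  {"x": 2.7, "y": 27, "z": 5, "twist": 0},
  {"x": 2.7, "y": 27, "z": 5, "twist": 0},
  {"x": 2.7, "y": 27, "z": 5, "twist": 0},
  {"x": 2.7, "y": 27, "z": 5, "twist": 0},
  {"x": 2.7, "y": 27, "z": 5, "twist": 0},
  {"x": 2.7, "y": 27, "z": 5, "twist": 0},
])

```text
t: 9.6
tcp_pos: [530.8, 225.6, 127.0]
eef_rot: [-179.9, 0.4, 84.2]
wrist_force: [-1.7, -9.8, 3.6]
opening: 0.692
grasp_force: 106.3
```

```bash
python3 - <<'E'
from h import *
a=snap('scene','s4')[130:380,350:550]
cv2.imwrite('pics/s4c.png',cv2.resize(a,(480,600),interpolation=cv2.INTER_CUBIC))
for b in boxes_of('dowel_a','scene'): print(np.round(b['at']),round(b['p'],2))
E
```

```text
[580. 262.  52.] 0.94
[506. 276.  55.] 0.79
```

View pics/s4c.png

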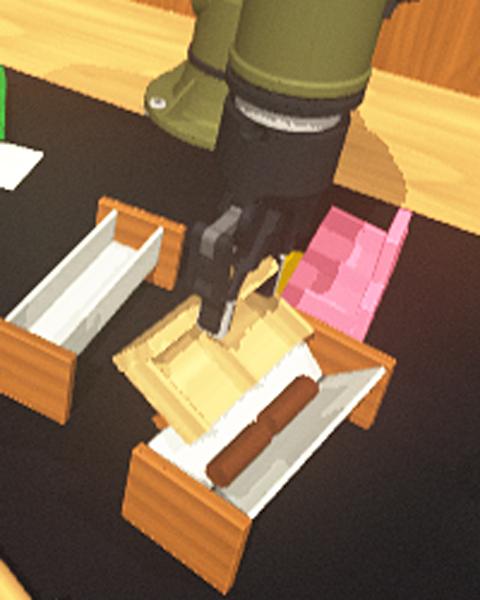

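send_rows([
  {"x": 0, "y": 0, "z": 5, "twist": 0},
  {"x": 0, "y": 0, "z": 15, "twist": 0},
  {"x": 0, "y": 0, "z": 30, "twist": 0},
  {"x": 0, "y": -4, "z": 48, "twist": 0},
  {"x": -3, "y": -14, "z": 62, "twist": 0},
  {"x": -8, "y": -32, "z": 70, "twist": 0},
  {"x": -16, "y": -60, "z": 70, "twist": 0},
  {"x": -25, "y": -92, "z": 70, "twist": 0},
  {"x": -34, "y": -126, "z": 70, "twist": 0},
  {"x": -43, "y": -160, "z": 70, "twist": 0},
  {"x": -52, "y": -194, "z": 70, "twist": 0},
  {"x": -61, "y": -226, "z": 70, "twist": 0},
  {"x": -69, "y": -255, "z": 68, "twist": 0},
  {"x": -75, "y": -278, "z": 55, "twist": 0},
  {"x": -79, "y": -293, "z": 35, "twist": 0},
  {"x": -81, "y": -300, "z": 15, "twist": 0},
  {"x": -81, "y": -301, "z": -10, "twist": 0},
  {"x": -81, "y": -301, "z": -30, "twist": 0},
  {"x": -81, "y": -301, "z": -40, "twist": 0},
  {"x": -81, "y": -301, "z": -40, "twist": 0},
])

```text
t: 11.7
tcp_pos: [450.1, -71.2, 86.8]
eef_rot: [-179.9, -0.0, 84.3]
wrist_force: [0.7, -0.8, -2.0]
opening: 0.685
grasp_force: 105.7
```

send_rows([
  {"x": 0, "y": 0, "z": 0, "twist": 0},
  {"x": 0, "y": 0, "z": 0, "twist": 0},
  {"x": 0, "y": 0, "z": 0, "twist": 0},
], hand=-1, newtons=25)

```text
t: 12.0
tcp_pos: [451.2, -71.3, 88.1]
eef_rot: [179.9, 0.0, 84.3]
wrist_force: [-1.1, -0.4, -1.9]
opening: 0.685
grasp_force: 105.7
```

```bash
python3 - <<'E'
from h import *
a=snap('scene','s5')[100:300,240:540]
cv2.imwrite('pics/s5c.png',cv2.resize(a,(780,520),interpolation=cv2.INTER_CUBIC))
for b in boxes_of('dowel_a','scene'): print(np.round(b['at']),round(b['p'],2))
E
```

```text
[504. 276.  55.] 0.79
[581. 263.  54.] 0.7
```

View pics/s5c.png

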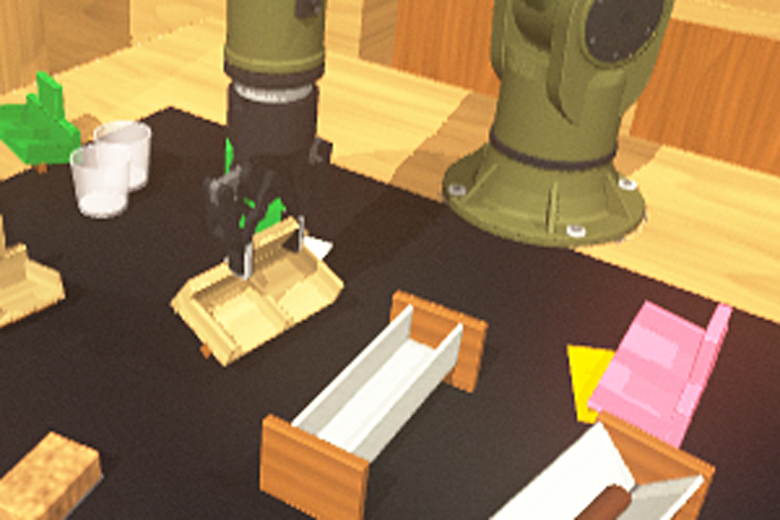

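send_rows([
  {"x": 0, "y": 0, "z": -6, "twist": 0},
  {"x": 0, "y": 0, "z": -14, "twist": 0},
  {"x": 0, "y": 0, "z": -20, "twist": 0},
  {"x": 0, "y": -1, "z": -23, "twist": 0},
  {"x": -0.5, "y": -5, "z": -24.5, "twist": 0},
  {"x": -1, "y": -10, "z": -26, "twist": 0},
  {"x": -1.5, "y": -15, "z": -27.5, "twist": 0},
  {"x": -2, "y": -20, "z": -29, "twist": 0},
  {"x": -2, "y": -20, "z": -29, "twist": 0},
])

```text
t: 13.0
tcp_pos: [448.4, -92.1, 60.6]
eef_rot: [179.9, 0.2, 84.2]
wrist_force: [-11.4, -1.5, 46.7]
opening: 0.685
grasp_force: 115.5
```

send_rows([
  {"x": 0, "y": 0, "z": 1, "twist": 0},
  {"x": 0, "y": 0, "z": 2, "twist": 0},
  {"x": 0, "y": 0, "z": 2, "twist": 0},
])

```text
t: 13.3
tcp_pos: [448.5, -91.6, 61.0]
eef_rot: [180.0, 0.1, 84.3]
wrist_force: [-5.5, -0.6, 19.4]
opening: 0.686
grasp_force: 112.6
```

```bash
python3 - <<'E'
from h import *
snap('scene','s6')
print([np.round(b['at']) for b in boxes_of('tray','scene')])
E
```

```text
[array([ 305., -563.,   27.]), array([449., -86.,  19.]), array([288., 243.,  18.]), array([ 310., -201.,   15.])]
```

send_rows([
  {"x": 0, "y": 0, "z": 1, "twist": 0},
  {"x": 0, "y": 0, "z": 1, "twist": 0},
])

```text
t: 13.6
tcp_pos: [448.5, -91.4, 61.2]
eef_rot: [-180.0, 0.0, 84.3]
wrist_force: [-2.0, -0.9, 6.2]
opening: 0.691
grasp_force: 111.6
```

send_rows([
  {"x": 0, "y": 0, "z": 0, "twist": 0},
  {"x": 0, "y": 0, "z": 0, "twist": 0},
  {"x": 0, "y": 0, "z": 0, "twist": 0},
  {"x": 0, "y": 0, "z": 0, "twist": 0},
], hand=0.39, newtons=20)

```text
t: 14.0
tcp_pos: [448.6, -91.3, 61.1]
eef_rot: [-180.0, -0.0, 84.3]
wrist_force: [-0.8, -1.3, 0.2]
opening: 0.698
grasp_force: 43.7
```

send_rows([
  {"x": 0, "y": -1, "z": 0, "twist": 0},
  {"x": 0, "y": -4, "z": -1, "twist": 0},
  {"x": 0, "y": -8, "z": -2, "twist": 0},
  {"x": -1, "y": -12, "z": -3, "twist": 0},
  {"x": -1, "y": -12, "z": -3, "twist": 0},
], hand=0.41)

```text
t: 14.5
tcp_pos: [447.3, -104.1, 58.1]
eef_rot: [-180.0, 0.0, 84.2]
wrist_force: [-0.7, -0.2, -0.1]
opening: 0.703
grasp_force: 0.0
```

send_rows([
  {"x": 0, "y": 0, "z": 0, "twist": 0},
  {"x": 0, "y": 0, "z": 0, "twist": 0},
  {"x": 0, "y": 0, "z": 0, "twist": 0},
  {"x": 0, "y": 0, "z": 0, "twist": 0},
  {"x": 0, "y": 0, "z": 0, "twist": 0},
], hand=0.5)

```text
t: 15.0
tcp_pos: [447.6, -103.2, 58.3]
eef_rot: [180.0, -0.0, 84.3]
wrist_force: [0.1, 0.3, 0.8]
opening: 0.748
grasp_force: 0.0
```

send_rows([
  {"x": 0, "y": 0, "z": 0, "twist": 0},
  {"x": 0, "y": 0, "z": 0, "twist": 0},
  {"x": 0, "y": 0, "z": 0, "twist": 0},
  {"x": 0, "y": 0, "z": 0, "twist": 0},
  {"x": 0, "y": 0, "z": 0, "twist": 0},
], hand=1)

```text
t: 15.5
tcp_pos: [447.6, -103.3, 58.3]
eef_rot: [180.0, 0.0, 84.3]
wrist_force: [-0.3, 0.2, -0.3]
opening: 1.004
grasp_force: 0.0
```

send_rows([
  {"x": 0, "y": 0, "z": 8, "twist": 0},
  {"x": 0, "y": 0, "z": 25, "twist": 0},
  {"x": 0, "y": 0, "z": 55, "twist": 0},
  {"x": 0, "y": -15, "z": 95, "twist": 0},
  {"x": 0, "y": -50, "z": 135, "twist": 0},
  {"x": 0, "y": -95, "z": 150, "twist": 0},
  {"x": 0, "y": -135, "z": 150, "twist": 0},
  {"x": 0, "y": -150, "z": 150, "twist": 0},
  {"x": 0, "y": -150, "z": 150, "twist": 0},
])

```text
t: 16.4
tcp_pos: [446.8, -255.6, 208.2]
eef_rot: [-180.0, 0.0, 84.0]
wrist_force: [0.2, 0.7, -0.7]
opening: 1.001
grasp_force: 0.0
```

```bash
python3 - <<'E'
from h import *
a=snap('scene','s7')[130:380,270:570]; b=snap('top','t7')[100:300,100:380]
cv2.imwrite('pics/s7c.png',np.hstack([cv2.resize(a,(480,400),interpolation=cv2.INTER_CUBIC),cv2.resize(b,(320,229))if 0 else cv2.resize(b,(320,400))]))
for b in boxes_of('dowel_a','top'): print(np.round(b['at']),round(b['p'],2))
print(read_state()['wrist_force'])
E
```

```text
[576. 262.  49.] 0.76
[502. 276.  53.] 0.48
[0.00665512 0.78940398 0.1500364 ]
```

View pics/s7c.png

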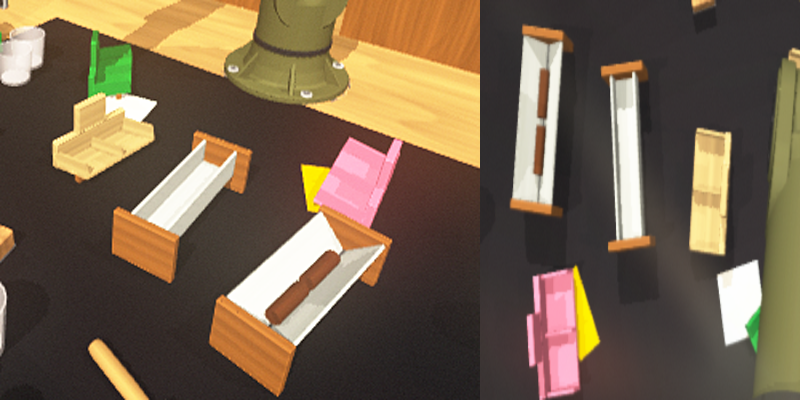

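The final picture shows the tray upright and flat on the table, with both dowels in line in the fold and the robot clear of everything.

```bash
python3 -c "from workcell import *; print(job_done())"
```

```text
the job is handed in; nothing more can be done
None
```

The job is handed in: both dowels lie end to end along the fold of the V-trough, the empty tray stands right way up on the table, and the arm finished clear of everything at about 16.5 s of the 48 s allowed.

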